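# Counter-hold the hidden bolt head in an instrument drawer

## Task

Pull the instrument's drawer fully open by its handle, then reach down into the narrow gap behind the bracket inside and grip the hexagonal bolt head there between the fingers: a slow motor on the nut in front of the bracket is turning the bolt round with it, and the head must be held from turning so that the nut can tighten. Finish while still holding: keep the head, well between the fingers, firmly gripped and at a standstill with the drawer open, and do not disturb the loose vial, beaker and lens tube on the bench.

Things in the scene. Friction and masses are not known exactly. Their poses are not given: they have to be found in the camera images.
- module: Grey instrument housing fixed to the bench, 220 deep (own x) x 180 wide (own y) x 115 mm high, one drawer over its whole front. Origin at the centre of its underside; own -x is the way its front faces and the drawer slides out, own z up. Its yaw (-1.75 to -1.45 rad) turns the front to the robot's left, +y. Fixed cartons stand close on its far (+x) side: do not lean the hand far that way.
- drawer (a joint): Slide of the drawer, m: 0 shut, grows as it comes out along the housing's -x, stop at 0.16 (fully open). Friction about 1.5 N plus 6 N s/m; stays where it is left. The drawer is a shallow tray (floor top 17 mm above the bench, side rims to 34 mm, 158 mm clear between them) behind a white front panel that reaches to 114 mm above the bench.
- drawer_handle (a point): Middle of the steel bar handle on the drawer front: round bar 10 mm thick, 100 mm long, level, along the housing's y, 90 mm above the bench; its centre line stands 45 mm off the front panel, so 40 mm are free behind the bar. Moves with the drawer; turned like the housing.
- bracket_top (a point): Middle of the upper edge of the upright bracket plate in the drawer, 102 mm above the bench; plate 5 mm thick, 80 mm wide along the housing's y. Behind it (housing's +x) is the 48 mm wide gap, open above and at both sides, then a backing plate of the same size and height. In front is the motor-driven nut socket. The gap is outside the housing only with the drawer open.
- bolt_head (a point): Centre of the hexagonal steel bolt head in the gap, 80 mm above the bench: 24 mm across flats, 27.7 across corners, 16 long along the bolt axis, which is level, parallel to the housing's x. It is 18 mm behind the bracket's rear face (10 of it a round spacer, 29 in diameter) and 30 mm before the backing plate; both plates end 22 mm above it. The point turns with the bolt.
- bolt (a joint): Bolt angle about the housing's +x axis (right-handed), rad. At 0 two flats stand upright and face the housing's +y and -y; the same again every 1.047 rad. Starts anywhere from -0.45 to -0.1 and grows by about 0.02 rad/s, driven by the slow motor (0.06 N m, viscous). A firm grip on the flats, 20 N or more, stops it.
- vial_5: Loose small brown glass vial with dark cap, 22 mm in diameter, 52 mm high, standing on the bench to the left; origin at the centre of its underside. To be left alone.
- small_beaker: Loose small clear beaker, 45 mm in diameter, 56 mm high, standing on the bench to the right; origin at the centre of its underside. To be left alone.
- lens_tube_2: Loose black lens tube, 31 mm in diameter, 33 mm high, standing on the bench to the right behind the housing; origin at the centre of its underside. To be left alone.

How it is judged:
On the way:
1. the drawer is pulled fully open (value of joint drawer above 0.145 m), for 0.2 s.
At the end, for the whole second after the job is handed in: The drawer is still at least 135 mm open; the fingers grip the bolt head with more than 8 N, the head's centre within 20 mm of the grasp point between the pads; the bolt stands still (under 0.007 rad/s, a third of the speed at which the motor turns it) (value of joint drawer above 0.135 m and contact force between the fingers and bolt above 8 N and distance between the grasp point and bolt_head below 0.02 m and velocity of joint bolt between -0.007 and 0.007 rad/s); the arm keeps its last pose, push and grip.
It fails at once if the vial is shoved or knocked over (distance of vial_5 from where it was at the start of the episode above 0.03 m).
It fails at once if the small beaker is shoved or knocked over (distance of small_beaker from where it was at the start of the episode above 0.03 m).
It fails at once if the lens tube is shoved or knocked over (distance of lens_tube_2 from where it was at the start of the episode above 0.03 m).
It also fails if it takes over 45 s, if anything falls off the work surface, if the arm or the gripper's body presses on something with over 40 N, if the wrist force passes 120 N, or if a joint passes its speed limit or range.

## Robot

A 7-joint arm with a two-finger parallel gripper is mounted at the origin on the work surface; the furniture and walls round the work are solid. World frame = base frame: x ahead of the robot, y to its left, z up, the work surface at z = 0. Lengths are in m, angles in rad, forces in N, time in s.
With the tool pointing down it reaches from about 0.35 to 0.9 m from the base axis. Payload 8.1 kg.
Tool frame: the origin (TCP) lies at the very end of the fingers, on their centre line; the grasp point (between the pads) lies 19 mm behind it; z points along the fingers, y is the direction in which the jaws open and shut (so a half turn about z gives the same grasp; the last joint's range is limited). The gripper opens to 85 mm and grips with 20 to 120 N. Pads are 22 mm wide; open, the fingers measure 114 mm over their backs; the gripper's body (76 mm by 85 mm) begins 54 mm behind the grasp point. The pads swing forward as they close: fully open they stand 13 mm farther back than shut.
Start: joints at [-1.267, 0.434, 0.025, 1.573, -0.012, 1.134, -0.075], TCP at [0.247, 0.574, 0.231] pointing down, gripper open.
Joint ranges: [-2.62, 2.62], [-0.44, 2.09], [-1.27, 1.32], [0.08, 2.57], [-1.32, 4.46], [0.12, 2], [-2.74, 2.74]. Speed limits (rad/s): [2.22, 2.22, 3.01, 3.01, 3.14, 3.14, 3.14].

## Interface

Orientations are given as a unit quaternion [w, x, y, z].
In Python, from rig import sensors, viewer, bot gives the robot as it stands.
- The arm moves only by the tool servo_tool, never from a script. Its argument "plan" is a list of rows, each a list of 3 entries, a list of its own where there are three numbers: the shift along the tool's x, y, z in mm, then the turn, a rotation vector about the tool's x, y, z in degrees, then the finger opening in mm, from 0 to 85.4. A call has 1 to 20 rows; each row shifts and turns the pose as measured when the row begins, along the tool's axes as they then stand; what a row does not reach is not made up. A row lasts 1/10 s, in which the tool goes at most 50 mm and 8.59 degrees, less where a joint would pass 70% of its speed; a pose out of reach is approached as far as the arm can. A call is refused whole if a number of a shift passes 50 or a number of a turn 8.59, either way. A call with a gripper value outside its range is refused whole. The fingers move at their own pace and stop on an object; "force" is the grip in N (left out, the last holds). Time passes only in rows, so rows that do not move let the fingers close. It gives the time, the measured TCP pose, the force and the opening at its end, in the units of the state.
- sensors.get_obs(): the state, without advancing time (a new reading comes with each control period).
- viewer.snapshot(name): name is "side" or "top"; returns a dict with "color" (400x640x3 uint8, blue, green, red), "range_z" (400x640 float32, m along the optical axis (not along the pixel's ray), 0 where there is no reading), "fov_y" (degrees; the focal length in pixels is half the picture's height over the tangent of half this angle, whatever the lens; pixels are square), "cx", "cy" (the principal point, pixels), "dist_coeffs" ([k1, k2, p1, p2, k3] as OpenCV has them; the pictures are not rectified), "rvec" (rotation vector, rad) and "tvec" (3), from world to camera coordinates, as OpenCV has them. Camera axes: x right, y down, z forward; pixel columns grow to the right and rows downward; lengths in m; the calibration is good to about 2 mm. A picture is of the moment at which its call begins.
- bot.job_done(): hands the job in, once; it reports no verdict.
The state is a dict: "time": time; "joint_positions": joint angles; "joint_velocities": joint speeds; "joint_efforts": joint torques, N m; "position": TCP position; "ee_rot": TCP orientation; "ft_force": force on the tool from outside, world axes, zero at the start; "ft_torque": the same for the moment, N m; "finger_gap": finger opening in m.
Only numpy, scipy, OpenCV 4.12 (cv2) and the standard library are available. Lean on these libraries where they do the work, as an engineer would, in place of code of your own. Each camera call takes 0.05 s, during which the arm holds its last target.

## Working session

There is one attempt and no reset: what is moved stays moved. The work goes in short steps, Python scripts to look and compute and a tool call to move; the robot and the scene stay as the last step left them, time stands still between calls to the robot, and variables do not carry over. Pictures are saved under pics/ and viewed, and the job is handed in when it is done.

Besides the shell and the picture viewer there is one more tool, called after ">>>" as a command line: name --argument value ..., lists and objects as JSON in quotes. servo_tool: Moves the arm, as the interface text tells. Its arguments: {"type":"object","properties":{"plan":{"type":"array"},"force":{"type":"number"}},"required":["plan"]}

```bash
ls; mkdir -p pics
cat > h.py <<'E'
import numpy as np, cv2
from rig import sensors, viewer, bot
def snap(n,fn=None):
    s=viewer.snapshot(n)
    if fn: cv2.imwrite('pics/'+fn,s['color'])
    f=200/np.tan(np.radians(s['fov_y'])/2)
    s['K']=np.array([[f,0,s['cx']],[0,f,s['cy']],[0,0,1.]])
    s['R']=cv2.Rodrigues(np.array(s['rvec'],float))[0]; s['t']=np.array(s['tvec'],float).reshape(3)
    s['d']=np.array(s['dist_coeffs'],float)
    return s
def rays(s,px):
    p=cv2.undistortPoints(np.array(px,float).reshape(-1,1,2),s['K'],s['d']).reshape(-1,2)
    c=np.c_[p,np.ones(len(p))]
    return -s['R'].T@s['t'], c@s['R'], c
def onplane(s,px,z):
    o,d,_=rays(s,px); return o+d*((z-o[2])/d[:,2])[:,None]
def depth(s,px):
    o,d,_=rays(s,px); px=np.array(px).reshape(-1,2)
    z=np.array([s['range_z'][int(round(v)),int(round(u))] for u,v in px]); return o+d*z[:,None]
def cloud(s):
    v,u=np.mgrid[0:400,0:640]; o,d,_=rays(s,np.stack([u.ravel(),v.ravel()],1))
    z=s['range_z'].ravel(); P=o+d*z[:,None]; P[z==0]=np.nan
    return P.reshape(400,640,3)
def proj(s,P):
    return cv2.projectPoints(np.array(P,float).reshape(-1,3),np.array(s['rvec'],float),s['t'],s['K'],s['d'])[0].reshape(-1,2)
E
python3 - <<'E'
from h import *
for n in('side','top'):
    s=snap(n,n+'0.png'); print(n,s['fov_y'],s['d'],-s['R'].T@s['t'])
o=sensors.get_obs();print(o)
E
```

```text
pics
side 43.024656110685385 [-0.14096007  0.          0.          0.          0.        ] [ 0.08950891 -0.77284363  1.17303433]
top 53.8559406674081 [0.01070802 0.         0.         0.         0.        ] [ 0.31207804 -0.03875689  1.13869216]
{'time': 0.1, 'joint_positions': array([-1.26657377,  0.43517085,  0.02498547,  1.57397871, -0.01161628,
        1.13399913, -0.07509776]), 'joint_velocities': array([ 6.52372430e-04, -2.32046050e-03,  1.03382616e-03,  1.37498335e-05,
       -8.75088165e-04, -6.59444979e-04, -1.11126091e-03]), 'joint_efforts': array([ 2.15967200e-03, -6.71745229e+01,  1.02777120e+00, -3.16899812e+01,
        1.58320129e-02,  7.11354485e-03, -2.10455039e-05]), 'position': array([0.24718299, 0.57356482, 0.23060427]), 'ee_rot': array([-8.36169450e-05,  2.02052801e-01,  9.79374376e-01, -7.00418958e-04]), 'ft_force': array([0.42494816, 0.70603053, 0.14079096]), 'ft_torque': array([ 0.00678474,  0.05617503, -0.03053654]), 'finger_gap': 0.08573267671747051}
```

View pics/side0.png

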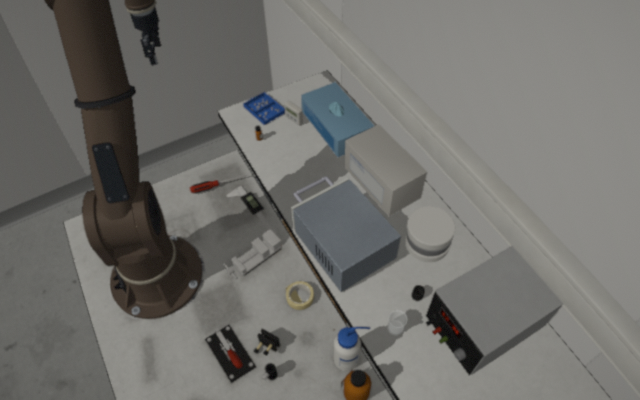

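View pics/top0.png

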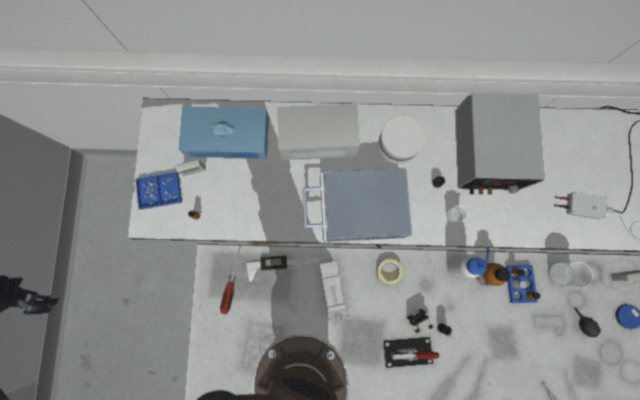

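The side and top views show the housing with a grey-blue top at about (368,203) in the top view. The white bar handle is near (308,207), the vial at (194,214), the beaker at (457,213) and the lens tube at (438,181). The arm is off to the left.

Run:
```python
from h import *
for n in('top','side'):
    s=snap(n); P=cloud(s); z=P[...,2]; 
    box=(abs(P[...,0]-.5)<.25)&(abs(P[...,1]+.05)<.25)
    hsv=cv2.cvtColor(s['color'],cv2.COLOR_BGR2HSV)
    m=(abs(z-.115)<.008)&box&(hsv[...,1]>25)
    m=cv2.morphologyEx(m.astype(np.uint8),cv2.MORPH_OPEN,np.ones((5,5)))
    c=max(cv2.findContours(m,0,2)[0],key=cv2.contourArea)
    pts=onplane(s,c.reshape(-1,2),.115)[:,:2]
    r=cv2.minAreaRect((pts*1000).astype(np.float32)); print(n,r,np.median(z[m>0]),cv2.contourArea(c))
    print(cv2.boxPoints(r))
    # handle: z near .09 in front
    h=(abs(z-.093)<.012)&(P[...,0]>.2)&(P[...,0]<.7)&(P[...,1]>.05)&(P[...,1]<.25)
    vv,uu=np.nonzero(h);print(len(vv), P[h][::8].round(3).tolist()[:40])
    c=s['color']; 
    y0,x0=(140,280) if n=='top' else (160,270)
    cv2.imwrite(f'pics/{n}_c.png',cv2.resize(c[y0:y0+120,x0:x0+150],None,fx=5,fy=5,interpolation=cv2.INTER_CUBIC))
```

```text
top ((476.865966796875, -165.59828186035156), (179.04794311523438, 215.59291076660156), 4.311229228973389) 0.11481862499928641 5325.5
[[ 379.4918    -64.83673 ]
 [ 395.69882  -279.8196  ]
 [ 574.2401   -266.35983 ]
 [ 558.0331    -51.376953]]
153 [[0.699, 0.241, 0.084], [0.695, 0.244, 0.085], [0.698, 0.222, 0.081], [0.693, 0.229, 0.085], [0.685, 0.237, 0.098], [0.691, 0.219, 0.083], [0.683, 0.232, 0.096], [0.688, 0.213, 0.084], [0.682, 0.23, 0.092], [0.686, 0.21, 0.081], [0.68, 0.231, 0.089], [0.678, 0.246, 0.084], [0.679, 0.224, 0.083], [0.673, 0.238, 0.092], [0.673, 0.249, 0.081], [0.674, 0.226, 0.082], [0.667, 0.24, 0.082], [0.619, 0.074, 0.093], [0.62, 0.053, 0.091], [0.62, 0.05, 0.085]]Traceback (most recent call last):
  File "<stdin>", line 8, in <module>
ValueError: max() iterable argument is empty
```

View pics/top_c.png

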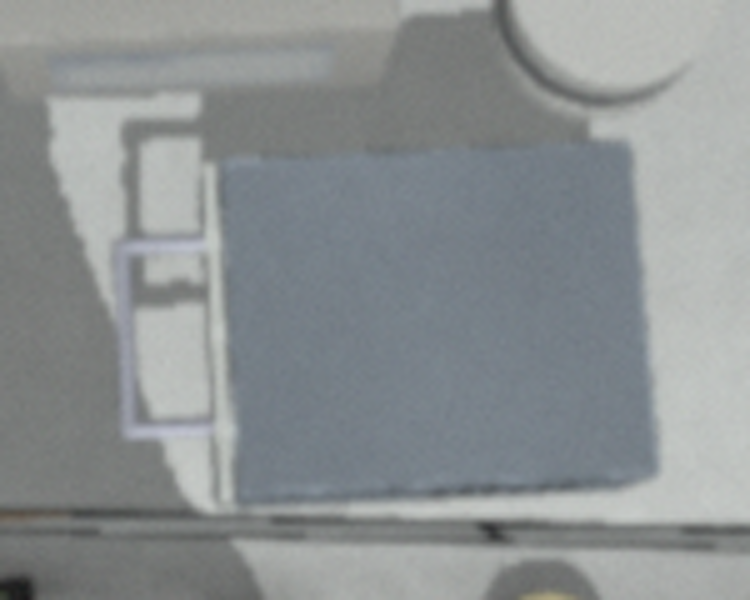

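The crop shows the handle bar from about (304,188) to (306,227.5) in the full top picture. The panel's top edge runs from (322,173) to (325,241).

Run:
```python
from h import *
s=snap('top')
hsv=cv2.cvtColor(s['color'],cv2.COLOR_BGR2HSV).astype(int)
b=s['color'].astype(int)
m=((b[...,0]-b[...,1]>8)&(b[...,0]>120)); m[:, :298]=0; m[:,312:]=0; m[:186]=0;m[230:]=0
v,u=np.nonzero(m); print(u.min(),u.max(),v.min(),v.max(),len(u))
p=np.polyfit(v[(v>190)&(v<225)],u[(v>190)&(v<225)],1)
e=[[np.polyval(p,v0),v0] for v0 in (188.0,227.5)]
H=onplane(s,e,.09);print('bar ends',H,np.linalg.norm(H[0]-H[1]),'mid',H.mean(0))
d=H[1]-H[0]; print('bar dir yaw->housing yaw', np.arctan2(d[1],d[0])-np.pi/2+np.pi*0, np.arctan2(d[1],d[0])+np.pi/2)
print('panel',onplane(s,[[280+208/5,140+165/5],[280+226/5,140+500/5]],.114))
print('vial',onplane(s,[[194,214]],.05),'beaker',onplane(s,[[457,213]],.056),'lens',onplane(s,[[438,181]],.033))
P=cloud(s)
for x,y in((165,190),(224,131),(318,130),(290,170),(300,245)): print(x,y,P[y,x])
s=snap('side'); c=s['color']
cv2.imwrite('pics/side_c.png',cv2.resize(c[160:280,270:420],None,fx=5,fy=5,interpolation=cv2.INTER_CUBIC))
P=cloud(s)
for q in ([.477,-.166,.115],H.mean(0)): print(q,proj(s,[q]))
print(np.nanmin(s['range_z']),P[230,345])
```

```text
303 311 188 227 99
bar ends [[ 0.51811191  0.00261785  0.09      ]
 [ 0.41093295 -0.00442145  0.09      ]] 0.10740988097325488 mid [ 0.46452243 -0.0009018   0.09      ]
bar dir yaw->housing yaw -4.6468051151509915 -1.505212461561198
panel [[ 0.55541988 -0.04398252  0.114     ]
 [ 0.3775651  -0.05760383  0.114     ]]
vial [[0.4444202  0.30711463 0.05      ]] beaker [[ 0.46523115 -0.42240871  0.056     ]] lens [[ 0.5598361  -0.37929786  0.033     ]]
165 190 [0.51856674 0.41212261 0.00308477]
224 131 [0.67328511 0.22966243 0.09094751]
318 130 [ 0.67291474 -0.03133666  0.12045392]
290 170 [ 0.58974963  0.04965652 -0.00246501]
300 245 [ 0.40579338  0.04578572 -0.74515671]
[0.477, -0.166, 0.115] [[344.36989767 222.90095684]]
[ 0.46452243 -0.0009018   0.09      ] [[309.25214203 186.30842298]]
0.0 [ 0.4673744  -0.18529988  0.11524306]
```

View pics/side_c.png

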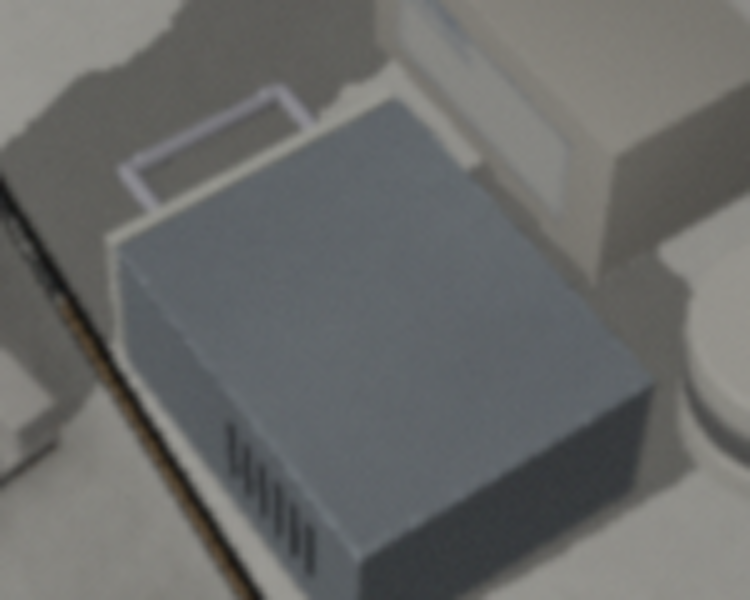

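>>> servo_tool --plan '[[[0,0,0],[0,0,-6.8],45],[[0,0,0],[0,0,-6.8],45],[[0,0,0],[0,0,-6.8],45],[[0,0,0],[0,0,-6.8],45],[[-13,-40,0],[0,0,0],45],[[-13,-40,0],[0,0,0],45],[[-13,-40,0],[0,0,0],45],[[-13,-40,0],[0,0,0],45],[[-13,-40,0],[0,0,0],45],[[-13,-40,0],[0,0,0],45],[[-13,-40,0],[0,0,0],45],[[-13,-40,0],[0,0,0],45]]' --force 60

```text
time: 1.5
position: [0.3798, 0.2591, 0.2293]
ee_rot: [-0.001, -0.049, 0.999, 0.001]
ft_force: [1.0, -0.4, -0.1]
finger_gap: 0.0454
```

```bash
cat >> h.py <<'E'
from scipy.spatial.transform import Rotation as Ro
def st():
    o=sensors.get_obs(); R=Ro.from_quat(np.roll(o['ee_rot'],-1)).as_matrix()
    return o,np.array(o['position']),R
def go(target,R_t=None):
    o,p,R=st(); print('t',o['time'],'p',p.round(4),'gap',round(o['finger_gap'],4),'F',o['ft_force'].round(1),'q',o['joint_positions'].round(2))
    print('tool y yaw',np.degrees(np.arctan2(R[1,1],R[0,1])).round(2),'z',R[:,2].round(4))
    print('shift mm',(R.T@(np.array(target)-p)*1000).round(1))
    if R_t is not None: print('turn deg',np.degrees(Ro.from_matrix(R.T@R_t).as_rotvec()).round(2))
def Rdown(yaw_deg):
    a=np.radians(yaw_deg); y=np.array([np.cos(a),np.sin(a),0]); z=np.array([0,0,-1.]); return np.c_[np.cross(y,z),y,z]
E
python3 -c "
from h import *
go([.4645,-.003,.16],Rdown(94.05))"
```

```text
t 1.5 p [0.3798 0.2591 0.2293] gap 0.0454 F [ 1.  -0.4 -0.1] q [-0.73  0.17  0.02  1.96 -0.01  1.01  0.96]
tool y yaw 95.66 z [-0.0015  0.0023 -1.    ]
shift mm [ -58.5 -269.3   68.6]
turn deg [ 0.14 -0.07  1.61]
```

>>> servo_tool --plan '[[[-9,-40,5],[0,0,1.6],45],[[-9,-40,5],[0,0,0],45],[[-9,-40,5],[0,0,0],45],[[-9,-40,5],[0,0,0],45],[[-9,-40,5],[0,0,0],45],[[-9,-40,5],[0,0,0],45],[[0,0,0],[0,0,0],45]]'

```text
time: 2.2
position: [0.4552, 0.0083, 0.1995]
ee_rot: [0.002, -0.031, 1.0, 0.002]
ft_force: [0.8, 0.6, 1.0]
finger_gap: 0.0448
```

```bash
python3 -c "
from h import *
go([.4645,-.003,.16],Rdown(94.05)); snap('top','top1.png'); s=snap('side','side1.png')"
```

```text
t 2.2 p [0.4552 0.0083 0.1995] gap 0.0448 F [0.8 0.6 1. ] q [-0.33  0.19  0.23  2.03 -0.06  0.93  1.56]
tool y yaw 93.54 z [ 0.0047  0.0032 -1.    ]
shift mm [ -8.4 -12.   39.5]
turn deg [ 0.16  0.28 -0.51]
```

>>> servo_tool --plan '[[[-4,-6,10],[0,0,0],45],[[-4,-6,15],[0,0.3,-0.5],45],[[0,0,15],[0,0,0],45],[[0,0,0],[0,0,0],45]]'

```text
time: 2.7
position: [0.4641, 0.0064, 0.1575]
ee_rot: [0.0, -0.042, 0.999, 0.003]
ft_force: [0.0, -0.0, -0.1]
finger_gap: 0.0448
```

```bash
python3 -c "
from h import *
go([.4645,-.003,.07],Rdown(94.05)); s=snap('top'); t=snap('side')
a=cv2.resize(s['color'][140:260,260:410],None,fx=4,fy=4); b=cv2.resize(t['color'][130:250,240:390],None,fx=4,fy=4)
cv2.imwrite('pics/m2.png',np.vstack([a,b])[:960])
cv2.imwrite('pics/m2.png',cv2.resize(np.hstack([a,b]),(800,320)))"
```

```text
t 2.7 p [0.4641 0.0064 0.1575] gap 0.0448 F [ 0.  -0.  -0.1] q [-0.31  0.26  0.22  2.06 -0.09  0.83  1.62]
tool y yaw 94.85 z [ 2.0e-04  6.9e-03 -1.0e+00]
shift mm [  0.5 -10.   87.5]
turn deg [0.39 0.04 0.8 ]
```

View pics/m2.png

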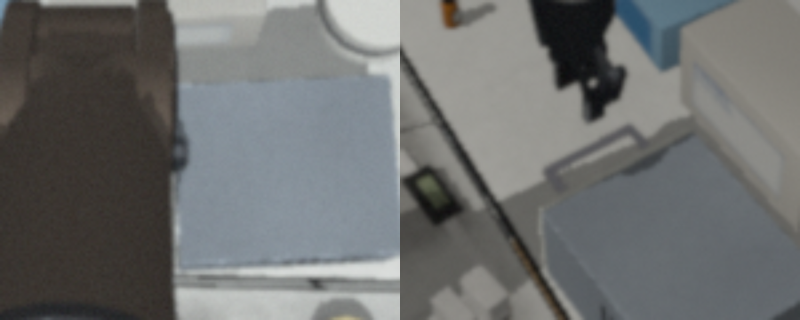

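The side view shows the open fingers above the handle bar. The hand hides most of the top view. I correct y first, then descend.

>>> servo_tool --plan '[[[0,-10,10],[0.4,0,0.8],45],[[0,-2,10],[0,0,0],45],[[0,0,0],[0,0,0],45]]'

```text
time: 3.1
position: [0.4672, -0.0056, 0.1388]
ee_rot: [0.003, -0.036, 0.999, -0.0]
ft_force: [-1.2, 0.6, 0.2]
finger_gap: 0.0449
```

```bash
python3 -c "
from h import *
go([.4645,-.003,.07],Rdown(94.05))"
```

```text
t 3.1 p [ 0.4672 -0.0056  0.1388] gap 0.0449 F [-1.2  0.6  0.2] q [-0.29  0.29  0.23  2.08 -0.09  0.78  1.64]
tool y yaw 94.07 z [ 5.8e-03  2.0e-04 -1.0e+00]
shift mm [ 2.9  2.8 68.8]
turn deg [-0.01  0.33  0.02]
```

>>> servo_tool --plan '[[[1,3,14],[0,0,0],45],[[1,0,14],[0,0.3,0],45],[[0,0,14],[0,0,0],45],[[0,0,14],[0,0,0],45],[[0,0,12],[0,0,0],45],[[0,0,0],[0,0,0],45]]'

```text
time: 3.7
position: [0.4673, -0.003, 0.0702]
ee_rot: [0.003, -0.035, 0.999, 0.0]
ft_force: [-4.6, 0.3, 12.6]
finger_gap: 0.045
```

```bash
python3 -c "
from h import *
go([.4645,-.003,.07],Rdown(94.05))"
```

```text
t 3.7 p [ 0.4673 -0.003   0.0702] gap 0.045 F [-4.6  0.3 12.6] q [-0.26  0.4   0.2   2.14 -0.14  0.6   1.67]
tool y yaw 93.99 z [ 5.1e-03  6.0e-04 -1.0e+00]
shift mm [2.8 0.2 0.2]
turn deg [ 0.01  0.29 -0.06]
```

>>> servo_tool --plan '[[[0,0,-1],[0,0,0],45],[[0,0,0],[0,0,0],45]]'

```text
time: 3.9
position: [0.4676, -0.0031, 0.0714]
ee_rot: [0.003, -0.035, 0.999, 0.0]
ft_force: [0.0, 0.1, -0.2]
finger_gap: 0.0457
```

```bash
python3 -c "
from h import *
go([.4645,-.003,.07],Rdown(94.05));t=snap('side')
cv2.imwrite('pics/m3.png',cv2.resize(t['color'][130:250,240:390],None,fx=5,fy=5))"
```

```text
t 3.9 p [ 0.4676 -0.0031  0.0714] gap 0.0457 F [ 0.   0.1 -0.2] q [-0.26  0.4   0.2   2.14 -0.13  0.61  1.67]
tool y yaw 93.97 z [ 5.4e-03  8.0e-04 -1.0e+00]
shift mm [3.1 0.3 1.4]
turn deg [ 0.02  0.31 -0.08]
```

View pics/m3.png

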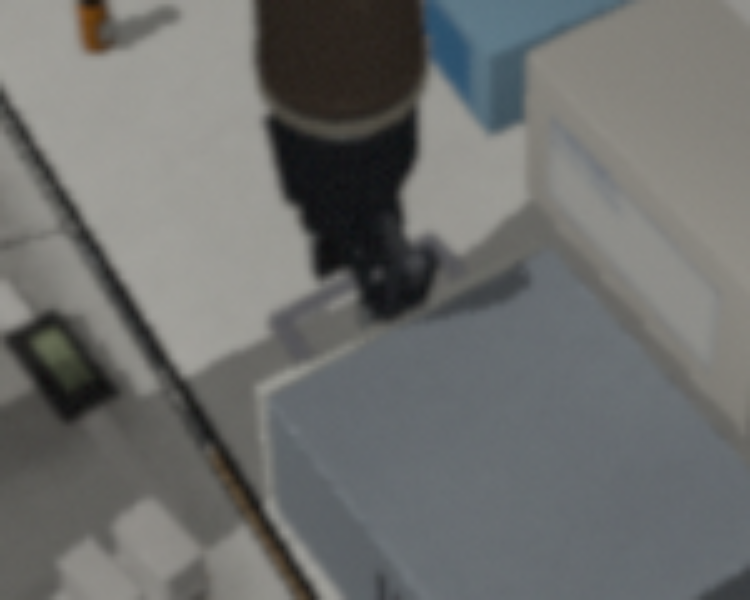

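The side view shows the fingers straddling the bar, with one behind it and one in front, and no force. I close the fingers.

>>> servo_tool --plan '[[[0,0,0],[0,0,0],0],[[0,0,0],[0,0,0],0],[[0,0,0],[0,0,0],0],[[0,0,0],[0,0,0],0],[[0,0,0],[0,0,0],0],[[0,0,0],[0,0,0],0]]' --force 40

```text
time: 4.55
position: [0.4677, -0.0029, 0.0716]
ee_rot: [0.003, -0.035, 0.999, 0.0]
ft_force: [0.7, -0.3, 1.3]
finger_gap: 0.0088
```

>>> servo_tool --plan '[[[0,8,0],[0,0,0],0],[[0,14,0],[0,0,0],0],[[0,14,0],[0,0,0],0],[[0,14,0],[0,0,0],0],[[0,14,0],[0,0,0],0],[[0,14,0],[0,0,0],0],[[0,14,0],[0,0,0],0],[[0,14,0],[0,0,0],0],[[0,14,0],[0,0,0],0],[[0,10,0],[0,0,0],0],[[0,8,0],[0,0,0],0]]'

```text
time: 5.65
position: [0.4571, 0.1391, 0.0716]
ee_rot: [0.003, -0.033, 0.999, -0.002]
ft_force: [0.2, -1.7, 1.7]
finger_gap: 0.0082
```

```bash
python3 -c "
from h import *
go([.4676-.0707*.158,-.0029+.9975*.158,.0716],Rdown(94.05))"
```

```text
t 5.65 p [0.4571 0.1391 0.0716] gap 0.0082 F [ 0.2 -1.7  1.7] q [-0.56  0.41  0.2   2.12 -0.13  0.62  1.36]
tool y yaw 93.75 z [ 0.0056 -0.0033 -1.    ]
shift mm [-0.4 15.6 -0.1]
turn deg [-0.21  0.3  -0.3 ]
```

>>> servo_tool --plan '[[[0,6,0],[0,0,0],0],[[0,6,0],[0,0,0],0],[[0,4,0],[0,0,0],0],[[0,3,0],[0,0,0],0],[[0,2,0],[0,0,0],0],[[0,0,0],[0,0,0],0],[[0,0,0],[0,0,0],0]]'

```text
time: 6.35
position: [0.4558, 0.1562, 0.0716]
ee_rot: [0.002, -0.03, 1.0, -0.005]
ft_force: [-0.2, -1.3, 1.9]
finger_gap: 0.0081
```

```bash
python3 -c "
from h import *
go([.4676-.0707*.16,-.0029+.9975*.16,.0716],Rdown(94.05))"
```

```text
t 6.35 p [0.4558 0.1562 0.0716] gap 0.0081 F [-0.2 -1.3  1.9] q [-0.6   0.42  0.2   2.11 -0.12  0.63  1.31]
tool y yaw 93.46 z [ 0.0046 -0.0093 -0.9999]
shift mm [-0.6  0.5 -0. ]
turn deg [-0.55  0.23 -0.58]
```

>>> servo_tool --plan '[[[0,0,0],[0,0,0],45],[[0,0,0],[0,0,0],45],[[0,0,0],[0,0,0],45],[[0,0,0],[0,0,0],45],[[0,0,-15],[0,0,0],45],[[0,0,-25],[0,0,0],45],[[0,0,-30],[0,0,0],45],[[0,0,-30],[0,0,0],70],[[0,0,-30],[0,0,0],70],[[0,30,-10],[0,0,0],70],[[3,40,0],[0,0,0],70],[[3,40,0],[0,0,0],70],[[3,40,0],[0,0,0],70],[[3,40,0],[0,0,0],70]]'

```text
time: 7.75
position: [0.4332, 0.347, 0.2161]
ee_rot: [0.002, -0.024, 1.0, -0.004]
ft_force: [1.1, -0.1, -0.3]
finger_gap: 0.07
```

```bash
python3 -c "
from h import *
go([.44,.02,.16],Rdown(4.05)); s=snap('top','top3.png'); t=snap('side','side3.png')
"
```

```text
t 7.75 p [0.4332 0.347  0.2161] gap 0.07 F [ 1.1 -0.1 -0.3] q [-0.91  0.33  0.17  1.78 -0.05  1.04  0.9 ]
tool y yaw 92.71 z [ 0.0049 -0.0085 -1.    ]
shift mm [   8.9 -326.4   58.9]
turn deg [-0.2   0.59 88.66]
```

View pics/top3.png

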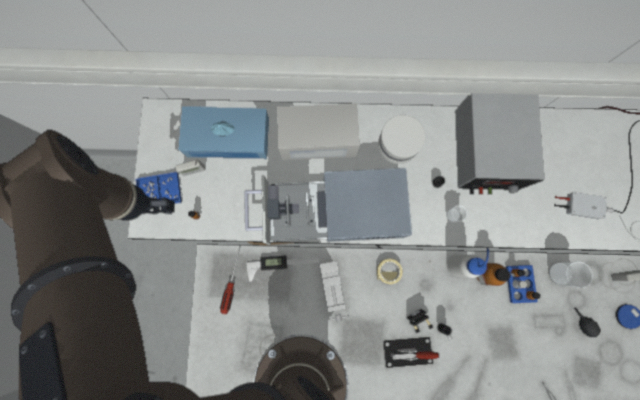

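View pics/side3.png

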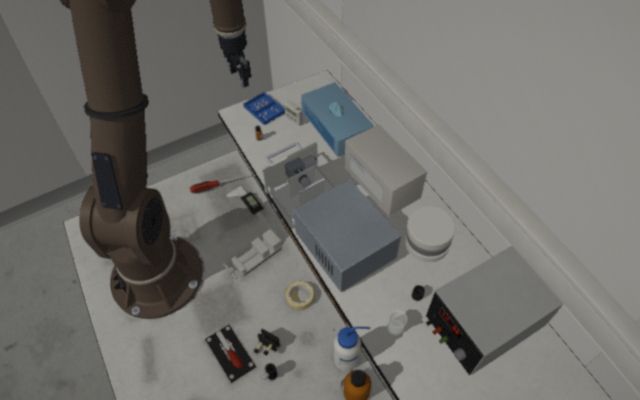

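The drawer is open: in the top view the handle bar is at about x=246, the panel at 267, and the bracket and bolt around (290,207). In the side view the bolt area is around (300,170). I zoom in on both.

Run:
```python
from h import *
s=snap('top'); t=snap('side')
a=cv2.resize(s['color'][165:250,240:335],None,fx=8,fy=8,interpolation=cv2.INTER_CUBIC)[:600]; cv2.imwrite('pics/a4.png',cv2.convertScaleAbs(a,alpha=1.3))
b=cv2.resize(t['color'][140:210,260:350],None,fx=8,fy=8,interpolation=cv2.INTER_CUBIC); cv2.imwrite('pics/b4.png',cv2.convertScaleAbs(b,alpha=1.6))
P=cloud(s)
print('row 208 cols 262..334');
for v in (195,203,208,213):
  print(v,[(u,round(float(P[v,u,1]),3),round(float(P[v,u,2]),3)) for u in range(262,330,1)])
```

```text
row 208 cols 262..334
195 [(262, 0.112, 0.116), (263, 0.109, 0.115), (264, 0.107, 0.11), (265, 0.106, 0.099), (266, 0.107, 0.074), (267, 0.107, 0.053), (268, 0.1, 0.087), (269, 0.096, 0.092), (270, 0.094, 0.091), (271, 0.09, 0.097), (272, 0.088, 0.096), (273, 0.086, 0.09), (274, 0.083, 0.091), (275, 0.08, 0.093), (276, 0.078, 0.087), (277, 0.075, 0.086), (278, 0.073, 0.081), (279, 0.078, 0.013), (280, 0.075, 0.013), (281, 0.071, 0.016), (282, 0.069, 0.015), (283, 0.065, 0.019), (284, 0.062, 0.019), (285, 0.06, 0.011), (286, 0.05, 0.1), (287, 0.047, 0.1), (288, 0.047, 0.072), (289, 0.048, 0.014), (290, 0.045, 0.016), (291, 0.043, 0.013), (292, 0.039, 0.018), (293, 0.037, 0.014), (294, 0.034, 0.014), (295, 0.031, 0.014), (296, 0.028, 0.012), (297, 0.025, 0.014), (298, 0.022, 0.017), (299, 0.019, 0.018), (300, 0.016, 0.021), (301, 0.014, 0.015), (302, 0.011, 0.015), (303, 0.008, 0.017), (304, 0.005, 0.019), (305, 0.002, 0.021), (306, -0.004, 0.103), (307, -0.007, 0.104), (308, -0.007, 0.018), (309, -0.01, 0.022), (310, -0.013, 0.021), (311, -0.015, 0.018), (312, -0.018, 0.019), (313, -0
[... 3985 characters left out ...]
3, 0.018), (298, 0.02, 0.019), (299, 0.017, 0.022), (300, 0.015, 0.016), (301, 0.012, 0.018), (302, 0.009, 0.015), (303, 0.006, 0.019), (304, 0.003, 0.018), (305, 0.0, 0.016), (306, -0.002, 0.014), (307, -0.008, 0.101), (308, -0.011, 0.102), (309, -0.011, 0.02), (310, -0.014, 0.021), (311, -0.017, 0.021), (312, -0.02, 0.021), (313, -0.023, 0.019), (314, -0.026, 0.019), (315, -0.028, 0.014), (316, -0.031, 0.018), (317, -0.034, 0.013), (318, -0.037, 0.053), (319, -0.04, 0.052), (320, -0.043, 0.054), (321, -0.045, 0.054), (322, -0.048, 0.048), (323, -0.051, 0.053), (324, -0.054, 0.053), (325, -0.057, 0.051), (326, -0.058, 0.118), (327, -0.061, 0.115), (328, -0.063, 0.114), (329, -0.066, 0.114)]
```

View pics/a4.png

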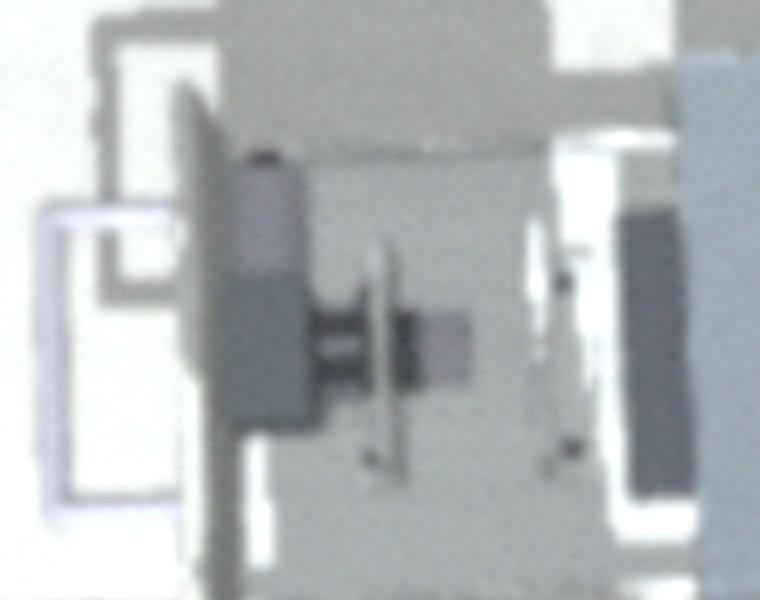

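View pics/b4.png

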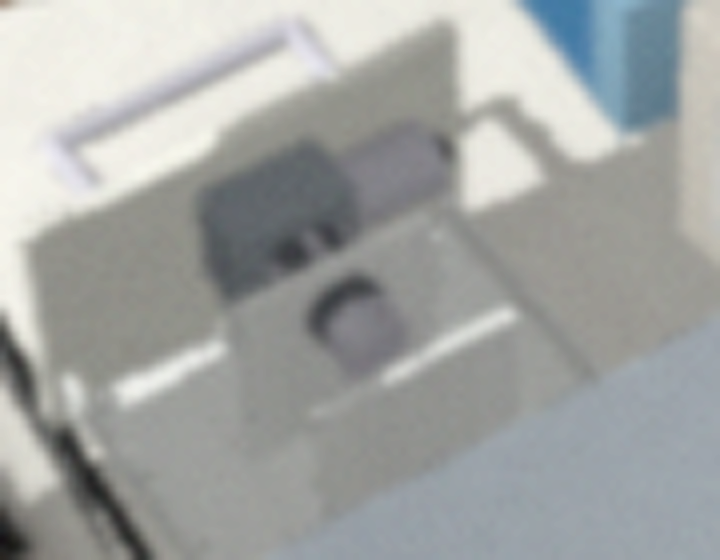

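Run:
```python
from h import *
s=snap('top'); 
U=lambda c:[c[0]/8+240-.44,c[1]/8+165-.44]
# head visible top: front edge, rear edge, near/far edges
for z in (.085,.09,.0925):
    A=onplane(s,[U(q) for q in [(418,350),(470,350),(444,312),(446,388)]],z); print(z,A[:,:2].round(4).tolist())
A=onplane(s,[U(q) for q in [(370,243),(390,485),(388,243),(405,485),(530,210),(552,475)]],.102); print(A.round(4))
A=onplane(s,[U(q) for q in [(55,210),(57,515)]],.09);print('handle',A)
P=cloud(s); H=P[203:214,292:299]; print(H[...,0].round(3));print(H[...,2].round(3))
t=snap('side')
V=lambda c:[c[0]/8+260-.44,c[1]/8+140-.44]
Q=cloud(t)
for c in [(365,335),(350,320),(380,350),(365,365),(400,330)]:
    u,v=V(c); print(c,Q[int(round(v)),int(round(u))].round(4))
print('proj head est', [( (proj(t,[[x,y,.08]])-[259.56,139.56])*8).tolist() for x,y in [(.453,.027),(.453,.02),(.453,.035)]])
```

```text
0.085 [[0.4624, 0.034], [0.4628, 0.0164], [0.4756, 0.0256], [0.4497, 0.024]]
0.09 [[0.4616, 0.0336], [0.4621, 0.0161], [0.4748, 0.0253], [0.449, 0.0237]]
0.0925 [[0.4613, 0.0334], [0.4617, 0.016], [0.4744, 0.0252], [0.4487, 0.0236]]
[[ 0.4956  0.0502  0.102 ]
 [ 0.4148  0.0403  0.102 ]
 [ 0.4958  0.0441  0.102 ]
 [ 0.4149  0.0354  0.102 ]
 [ 0.5082 -0.0029  0.102 ]
 [ 0.4194 -0.013   0.102 ]]
handle [[0.50628443 0.15810056 0.09      ]
 [0.40315429 0.15152134 0.09      ]]
[[0.487 0.488 0.487 0.487 0.488 0.488 0.488]
 [0.473 0.474 0.473 0.474 0.474 0.474 0.485]
 [0.47    nan 0.471 0.471 0.471 0.471 0.471]
 [0.468 0.468 0.468 0.468 0.468 0.468 0.469]
 [0.465 0.465 0.465 0.465 0.465 0.465 0.466]
 [0.462 0.462 0.462 0.462 0.462 0.463 0.463]
 [0.46  0.459 0.46  0.46  0.46  0.46  0.46 ]
 [0.457 0.458 0.457 0.457 0.457 0.457 0.458]
 [0.454 0.454 0.455 0.455 0.455 0.455 0.455]
 [0.452 0.452 0.452 0.452 0.452 0.452 0.452]
 [0.449 0.45  0.451 0.451 0.451 0.459 0.459]]
[[0.018 0.015 0.019 0.022 0.018 0.014 0.019]
 [0.09  0.087 0.09  0.087 0.088 0.089 0.015]
 [0.092   nan 0.088 0.09  0.091 0.087 0.088]
 [0.089 0.09  0.093 0.089 0.089 0.09  0.088]
 [0.093 0.091 0.093 0.09  0.093 0.092 0.09 ]
 [0.091 0.091 0.093 0.092 0.094 0.09  0.091]
 [0.091 0.093 0.09  0.089 0.09  0.091 0.089]
 [0.09  0.087 0.089 0.09  0.091 0.092 0.089]
 [0.09  0.091 0.083 0.087 0.087 0.086 0.087]
 [0.087 0.087 0.091 0.086 0.088 0.088 0.088]
 [0.087 0.08  0.075 0.075 0.073 0.018 0.014]]
(365, 335) [0.4645 0.0241 0.0862]
(350, 320) [0.4618 0.0308 0.085 ]
(380, 350) [0.4674 0.0181 0.082 ]
(365, 365) [0.461  0.0183 0.077 ]
(400, 330) [0.4785 0.0213 0.0806]
proj head est [[[330.83636805658443, 349.90099508214007]], [[340.2793105749183, 363.6818439003214]], [[320.10857998019173, 334.2440366037565]]]
```

>>> servo_tool --plan '[[[0,0,0],[0,0,8],70],[[0,0,0],[0,0,8],70],[[0,0,0],[0,0,8],70],[[0,0,0],[0,0,8],70],[[0,0,0],[0,0,8],70],[[0,0,0],[0,0,8],70],[[0,0,0],[0,0,8],70],[[0,0,0],[0,0,8],70],[[0,0,0],[0,0,8],70],[[0,0,0],[0,0,8],70],[[0,0,0],[0,0,5],70],[[0,0,0],[0,0,0],70]]'

```text
time: 9.25
position: [0.4405, 0.3235, 0.2179]
ee_rot: [0.006, 0.692, 0.722, -0.002]
ft_force: [1.0, -0.8, -0.7]
finger_gap: 0.0701
```

```bash
python3 -c "
from h import *
go([.4625,.024,.16],Rdown(4.6))"
```

```text
t 9.25 p [0.4405 0.3235 0.2179] gap 0.0701 F [ 1.  -0.8 -0.7] q [-1.13  0.34  0.52  1.81 -0.18  1.04 -0.5 ]
tool y yaw 2.37 z [ 0.0046 -0.0112 -0.9999]
shift mm [-299.4    9.4   61.4]
turn deg [ 0.22  0.66 -2.23]
```

>>> servo_tool --plan '[[[-38,1,3],[0,0.6,-2.2],70],[[-38,1,3],[0,0,0],70],[[-38,1,3],[0,0,0],70],[[-38,1,3],[0,0,0],70],[[-38,1,3],[0,0,0],70],[[-38,1,3],[0,0,0],70],[[-30,1,3],[0,0,0],70],[[-10,0,3],[0,0,0],70],[[0,0,0],[0,0,0],70]]'

```text
time: 10.15
position: [0.4699, 0.0394, 0.195]
ee_rot: [0.002, 0.672, 0.741, 0.004]
ft_force: [-0.2, 0.5, 0.2]
finger_gap: 0.0701
```

```bash
python3 -c "
from h import *
go([.4625,.024,.14],Rdown(4.6))"
```

```text
t 10.15 p [0.4699 0.0394 0.195 ] gap 0.0701 F [-0.2  0.5  0.2] q [-0.7   0.24  0.62  2.03 -0.17  0.92  0.1 ]
tool y yaw 5.57 z [ 0.0076  0.0027 -1.    ]
shift mm [-14.7  -9.3  54.9]
turn deg [ 0.45 -0.12  0.97]
```

>>> servo_tool --plan '[[[-7,-4,15],[0.4,0,0.9],70],[[-7,-4,15],[0,0,0],70],[[-1,-1,12],[0,0,0],70],[[0,0,0],[0,0,0],70],[[0,0,0],[0,0,0],70]]'

```text
time: 10.65
position: [0.4624, 0.0242, 0.1531]
ee_rot: [-0.001, 0.675, 0.738, 0.002]
ft_force: [1.0, -0.3, -0.3]
finger_gap: 0.0701
```

```bash
python3 -c "
from h import *
go([.4625,.0235,.061],Rdown(4.6));t=snap('side')
cv2.imwrite('pics/m5.png',cv2.resize(t['color'][110:220,240:360],None,fx=5,fy=5))"
```

```text
t 10.65 p [0.4624 0.0242 0.1531] gap 0.0701 F [ 1.  -0.3 -0.3] q [-0.65  0.29  0.6   2.09 -0.23  0.82  0.18]
tool y yaw 5.04 z [ 0.0024  0.0045 -1.    ]
shift mm [-1.1 -0.2 92.1]
turn deg [ 0.16 -0.24  0.44]
```

View pics/m5.png

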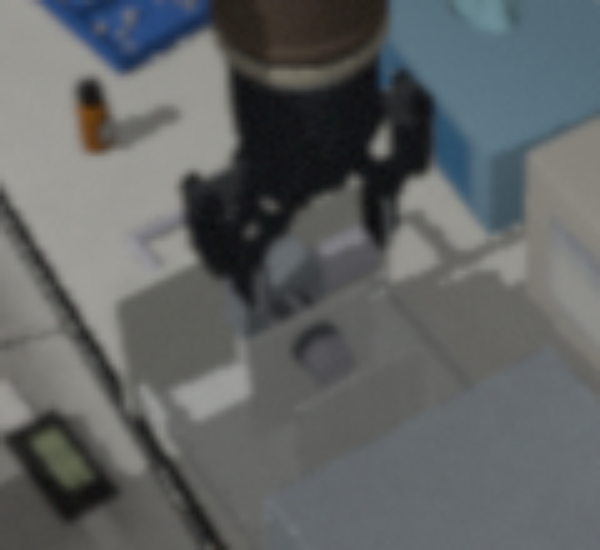

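The side view shows the open hand centred above the gap, with one finger on each side of the bolt head at crop (325,355). I descend, watching the force.

>>> servo_tool --plan '[[[-1,0,12],[0,0,0],70],[[0,0,12],[0,0,0],70],[[0,0,12],[0,0,0],70],[[0,0,12],[0,0,0],70],[[0,0,0],[0,0,0],70]]'

```text
time: 11.2
position: [0.4638, 0.0252, 0.1023]
ee_rot: [-0.0, 0.674, 0.739, 0.004]
ft_force: [-0.2, 0.2, -0.1]
finger_gap: 0.07
```

```bash
python3 -c "
from h import *
go([.4625,.0235,.061],Rdown(4.6))"
```

```text
t 11.2 p [0.4638 0.0252 0.1023] gap 0.07 F [-0.2  0.2 -0.1] q [-0.59  0.37  0.55  2.14 -0.31  0.7   0.26]
tool y yaw 5.27 z [ 0.0051  0.0057 -1.    ]
shift mm [-1.8 -1.6 41.3]
turn deg [ 0.32 -0.3   0.67]
```

>>> servo_tool --plan '[[[-2,-1,8],[0.3,-0.3,0.6],70],[[0,0,8],[0,0,0],70],[[0,0,8],[0,0,0],70],[[0,0,8],[0,0,0],70],[[0,0,8],[0,0,0],70],[[0,0,0],[0,0,0],70]]'

```text
time: 11.8
position: [0.4632, 0.0231, 0.0588]
ee_rot: [0.0, 0.678, 0.735, -0.0]
ft_force: [-0.8, -0.8, -0.6]
finger_gap: 0.0699
```

```bash
python3 -c "
from h import *
go([.4625,.0235,.061],Rdown(4.6));s=snap('top');t=snap('side')
cv2.imwrite('pics/m6.png',cv2.resize(np.hstack([t['color'][120:210,250:350],s['color'][170:260,250:350]]),None,fx=4,fy=4,interpolation=2))"
```

```text
t 11.8 p [0.4632 0.0231 0.0588] gap 0.0699 F [-0.8 -0.8 -0.6] q [-0.55  0.45  0.5   2.17 -0.38  0.6   0.31]
tool y yaw 4.64 z [ 1.e-04 -6.e-04 -1.e+00]
shift mm [ 0.5 -0.7 -2.2]
turn deg [0.   0.04 0.04]
```

View pics/m6.png

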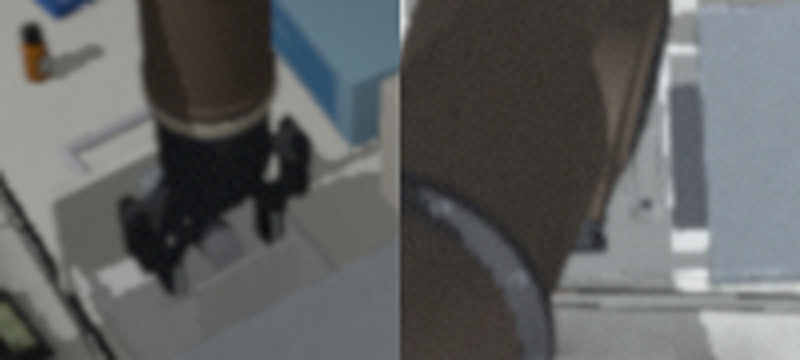

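The side view shows the head between the two open fingers inside the gap, with no contact force. I close on it.

>>> servo_tool --plan '[[[0,0,-1],[0,0,0],40],[[0,0,0],[0,0,0],30],[[0,0,0],[0,0,0],20],[[0,0,0],[0,0,0],10],[[0,0,0],[0,0,0],0],[[0,0,0],[0,0,0],0],[[0,0,0],[0,0,0],0],[[0,0,0],[0,0,0],0]]' --force 50

```text
time: 12.7
position: [0.4676, 0.0231, 0.0623]
ee_rot: [0.003, 0.678, 0.735, 0.003]
ft_force: [2.2, -0.1, -4.2]
finger_gap: 0.0238
```

```bash
python3 -c "
from h import *
go([.4625,.0235,.061],Rdown(4.6));t=snap('side');print(sensors.get_obs()['ft_torque'])
cv2.imwrite('pics/m7.png',cv2.resize(t['color'][120:210,250:350],None,fx=6,fy=6,interpolation=2))"
```

```text
t 12.7 p [0.4676 0.0231 0.0623] gap 0.0238 F [ 2.2 -0.1 -4.2] q [-0.55  0.45  0.5   2.17 -0.38  0.6   0.31]
tool y yaw 4.62 z [ 9.1e-03 -5.0e-04 -1.0e+00]
shift mm [ 0.8 -5.1  1.2]
turn deg [0.52 0.07 0.02]
[ 0.05091683 -0.43913506 -0.03921463]
```

View pics/m7.png

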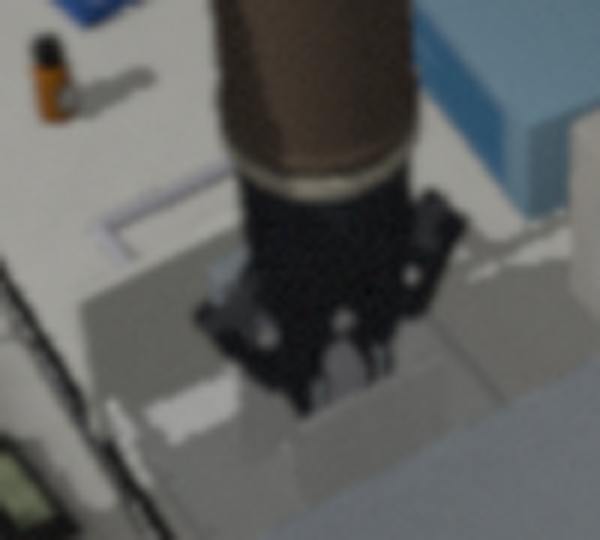

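The gap of 23.8 mm matches the 24 mm across flats. I raise the grip a little and check that nothing drifts.

>>> servo_tool --plan '[[[0,0,0],[0,0,0],0],[[0,0,0],[0,0,0],0],[[0,0,0],[0,0,0],0],[[0,0,0],[0,0,0],0],[[0,0,0],[0,0,0],0]]' --force 70

```text
time: 13.25
position: [0.4676, 0.0231, 0.0623]
ee_rot: [0.003, 0.678, 0.735, 0.003]
ft_force: [2.1, 0.2, -4.2]
finger_gap: 0.0229
```

```bash
python3 -c "
from h import *
go([.4625,.0235,.061],Rdown(4.6));o=sensors.get_obs();print(o['ft_torque'],o['joint_velocities'],o['finger_gap'])"
```

```text
t 13.25 p [0.4676 0.0231 0.0623] gap 0.0229 F [ 2.1  0.2 -4.2] q [-0.55  0.45  0.5   2.17 -0.38  0.6   0.31]
tool y yaw 4.61 z [ 9.1e-03 -4.0e-04 -1.0e+00]
shift mm [ 0.8 -5.1  1.3]
turn deg [0.52 0.06 0.01]
[-0.02274691 -0.44597494 -0.08331165] [-1.09822104e-03  1.62297057e-03 -1.52813088e-05  3.66101743e-04
  1.15670570e-04 -9.95045597e-04 -6.47463188e-04] 0.02289651665272436
```

>>> servo_tool --plan '[[[0,0,0],[0,0,0],0],[[0,0,0],[0,0,0],0],[[0,0,0],[0,0,0],0],[[0,0,0],[0,0,0],0],[[0,0,0],[0,0,0],0],[[0,0,0],[0,0,0],0],[[0,0,0],[0,0,0],0],[[0,0,0],[0,0,0],0],[[0,0,0],[0,0,0],0],[[0,0,0],[0,0,0],0],[[0,0,0],[0,0,0],0],[[0,0,0],[0,0,0],0],[[0,0,0],[0,0,0],0],[[0,0,0],[0,0,0],0],[[0,0,0],[0,0,0],0]]'

```text
time: 14.75
position: [0.4676, 0.0231, 0.0623]
ee_rot: [0.003, 0.678, 0.735, 0.003]
ft_force: [3.2, -0.6, -2.8]
finger_gap: 0.0228
```

```bash
python3 -c "
from h import *
go([.4625,.0235,.061],Rdown(4.6));o=sensors.get_obs();print(o['ft_torque'],o['joint_velocities'],o['finger_gap'])"
```

```text
t 14.75 p [0.4676 0.0231 0.0623] gap 0.0228 F [ 3.2 -0.6 -2.8] q [-0.55  0.45  0.5   2.17 -0.38  0.6   0.31]
tool y yaw 4.62 z [ 9.2e-03 -4.0e-04 -1.0e+00]
shift mm [ 0.8 -5.1  1.3]
turn deg [0.52 0.06 0.01]
[ 0.04024164 -0.44652957 -0.08283923] [-0.00038415  0.00067161 -0.00019618  0.00019571  0.00027608 -0.00113519
  0.00114913] 0.022827426264728185
```

```bash
python3 -c "
from h import *
t=snap('side','sideF.png');s=snap('top')
print('handle near end proj',proj(t,[[.404,.152,.09]]),'seen ~', 250+100/6,120+225/6)
for n,p in dict(vial=[.4444,.307,.05],beaker=[.4652,-.4224,.056],lens=[.56,-.379,.033]).items(): print(n,proj(t,[p]).round(1))
cv2.imwrite('pics/F.png',cv2.resize(t['color'][110:350,230:450],(660,720))[:600])"
```

```text
handle near end proj [[265.28644057 158.11572382]] seen ~ 266.6666666666667 157.5
vial [[257.2 129.5]]
beaker [[394.9 317.1]]
lens [[415.9 289.1]]
```

View pics/sideF.png

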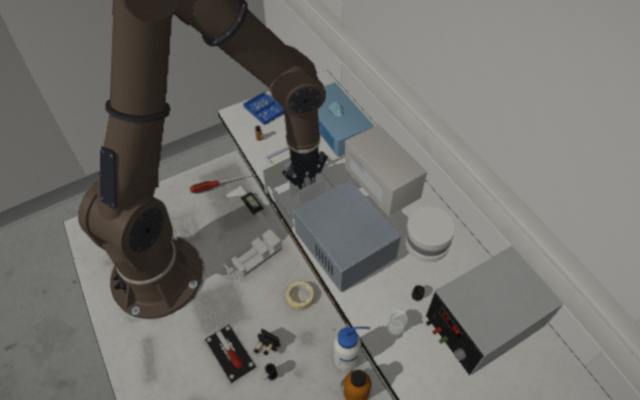

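The drawer is still open. The vial (258,131), beaker (397,321) and lens tube (418,292) are where they were at the start. The head is held and nothing drifts, so I hand the job in.

```bash
python3 -c "
from h import *
bot.job_done(); o=sensors.get_obs(); print(o['time'],o['finger_gap'],o['position'])"
```

```text
the job is handed in; nothing more can be done
the job is handed in; nothing more can be done
```

I pulled the drawer open by its handle, gripped the bolt head in the gap across its flats at 70 N, and handed the job in at about 15 s while still holding. The hand-in gave no verdict.

- **Drawer:** the handle moved about 159 mm. The last side view agreed with that to within 1–2 pixels.
- **Grip:** by my measurements the grasp point lay within about 5 mm of the head's centre. The finger gap read 23.8 mm at 50 N, against 24 mm across the flats, and 22.8 mm at 70 N.
- **Standstill:** over the last 1.5 s before handing in, the hand's position and the gap did not drift. I did not measure the bolt's angle directly, so its standstill is inferred from this.
- **Forces:** the wrist force while holding was under 6 N.
- **Loose objects:** the vial, beaker and lens tube were in their starting places in the last picture.
- **Disagreement:** closing the fingers shifted the hand about 4 mm in x. My camera estimate of the head's centre (x = 0.4625) was therefore off by up to that much, or the head gave slightly.

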